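# Shut and lock the sloping service panel of a test console

### The job

Swing the open service panel of the grey test console fully down onto its seat, then lock it with its wing stud: turn the wing until it points straight up and down the slope, in line with the two little ribs on the panel, so that the bar under it meets the slot, push the stud right in, and turn it a quarter turn clockwise until the wing lies across the panel and the stud stays in when you let go. Leave the other things on the bench where they are.

Things in the scene. Friction and masses are not known exactly. Their poses are not given: they have to be found in the camera images.
- console: Grey console fixed to the bench, 220 mm deep (x), 260 wide (y), 143 high at the back, 70 at the front. Origin at the centre of its underside, z up; -x is its front, roughly towards the robot. The front face slopes 25 degrees, rising to the back: in this frame up the slope is (cos 25, 0, sin 25), the shut panel's outward normal (-sin 25, 0, cos 25).
- panel_hinge (a point): Hinge of the panel, the middle of the panel's upper edge, on its underside; at (60, 0, 138) mm in the console's frame. The point turns with the panel: x up the panel, y along the hinge, z the panel's outward normal. The panel is 168 mm long down the slope, 200 mm wide and 6 mm thick.
- panel (a joint): Opening of the panel in rad about the hinge: 0 = shut on its seat, 0.4 to 0.95 at the start. It opens upward (the lower, front edge lifts). A stiff hinge: it stays where it is left; about 2 to 6 N pressed on the outer face near the lower edge closes it.
- press_left (a point): Point on the panel's outer face near its lower edge, 150 mm down from the hinge and 75 mm to +y of the middle line, clear of the stud; moves with the panel, axes as panel_hinge. With the panel shut a push here meets a solid stop.
- press_right (a point): The same, 75 mm to -y of the middle line.
- wing_grip (a point): Grip point of the wing, on the stud's axis: on the panel's middle line, 125 mm down from the hinge. The wing is a dark bar 64 mm long (x of this point), 16 thick (y), 32 high (z, out of the panel); its top is 10 mm above this point, its underside 22 below, on a 20 mm round stem. The point stands 42 mm above the panel's outer face with the stud out, 28 mm when fully in.
- stud (a joint): How far the stud is pushed in along the panel's normal, m: 0 = out, 0.014 = bottom. A spring pushes it out, 3 N at 0, 7 N at the bottom. If the bar under it is not in line with the slot it stops at 0.002 to 0.003; in line, with the panel shut, it goes to 0.014; locked it springs back to about 0.011 and stays.
- wing (a joint): Angle of the wing and the bar below it, rad, clockwise seen from outside the panel: 0 = in line with the slot (up and down the slope, as the ribs on the panel), 1.57 = across, locked. Stops at -0.9 and 1.6; starts at 0.45 to 1.25. Friction 0.05 N m. The bar (30 x 7 mm) passes the slot (36 x 13) within 0.2 rad of 0 and turns under it only when the stud is in by 0.0115 or more.
- spool_a: bystander: solder spool standing on end, 60 mm across, 55 mm high; origin at the centre of its underside
- spool_b: bystander: copper-wire spool standing on end, 52 mm across, 62 mm high; origin at the centre of its underside
- bottle: bystander: small brown bottle with black cap, 46 mm across, 100 mm high; origin at the centre of its underside
- tin: bystander: open aluminium tin, 68 mm across, 40 mm high; origin at the centre of its underside
- driver: bystander: screwdriver, 170 mm long, lying on the bench in front of the console; lies along its own x
- meter: bystander: grey hand-held meter lying flat, 150 x 75 mm, 45 mm high with its dial; origin at the centre of its underside
- tape: bystander: roll of tape lying flat, 90 mm across, 18 mm high; origin at the centre of its underside

How it is judged:
By the outcome, as a careful person would: the job done as asked, in the order asked, and still so for the second after the job is handed in, with the robot touching nothing.
It also fails if it takes over 51 s, if anything falls off the work surface, if the arm or the gripper's body presses on something with over 40 N, if the wrist force passes 120 N, or if a joint passes its speed limit or range.

### The arm

A 6-joint arm with a two-finger parallel gripper is mounted at the origin on the work surface. World frame = base frame: x ahead of the robot, y to its left, z up, the work surface at z = 0. Lengths are in m, angles in degrees, forces in N, time in s.
With the tool pointing down it reaches from about 0.3 to 0.75 m from the base axis. Payload 8.5 kg.
Tool frame: the origin (TCP) lies on the centre line of the jaws, within the pads' length; the fingertips stand 17 mm ahead of it and the grasp point (between the pads) lies 2 mm behind it; z points along the fingers, y is the direction in which the jaws open and shut (so a half turn about z gives the same grasp; the last joint's range is limited). The gripper opens to 85 mm and grips with 20 to 120 N. Pads are 22 mm wide; open, the fingers measure 114 mm over their backs; the gripper's body (76 mm by 85 mm) begins 54 mm behind the grasp point. The pads swing forward as they close: fully open they stand 13 mm farther back than shut.
Start: joints at [57.68, 21.807, 74.336, -0, 83.858, -12.336], TCP at [0.188, 0.517, 0.248] pointing down, gripper open.
Joint ranges: [-178.18, 178.18], [-50.72, 133.34], [12.68, 142.11], [-81.47, 261.47], [9.98, 163.14], [-165.26, 165.26]. Speed limits (degrees/s): [136.94, 136.94, 180, 180, 180, 180].

### API

Orientations are given as a 3x3 rotation matrix whose columns are the frame's x, y, z axes.
In Python, from rig import env, imaging, close_job gives the robot as it stands.
- The arm moves only by the tool step_arm, never from a script. Its argument "steps" is one flat list of numbers, 7 for each row, row after row: the opening, from 0 (shut) to 1 (fully open), then the shift along the tool's x, y, z as a fraction of full scale, then the turn, a rotation vector about the tool's x, y, z as a fraction of full scale. A call has 1 to 10 rows; each row is the pose to reach, as a shift and turn from the pose commanded when the call began, along the tool's axes at that moment; what a row does not reach only later rows make up. Full scale, the value 1, is 0.3 m for a shift and 45 degrees for a turn. A row lasts 1/10 s, in which the tool goes at most 50 mm and 8.59 degrees, less where a joint would pass 70% of its speed; a pose out of reach is approached as far as the arm can. A call with a number of a shift or a turn outside -1 to 1 is refused whole. A call with a gripper value outside its range is refused whole. The fingers move at their own pace and stop on an object; "grip_force" is the grip in N (left out, the last holds). Time passes only in rows, so rows that repeat a pose let the fingers close. It gives the time, the measured TCP pose, the force and the opening at its end, in the units of the state.
- env.observe(): the state, without advancing time (a new reading comes with each control period).
- imaging.get_image(name): name is "side" or "top" or "wrist"; returns (picture, depth): 480x640x3 uint8, blue, green, red; 480x640 float32, m along the optical axis (not along the pixel's ray), 0 where there is no reading.
- imaging.get_calibration(name): a dict with "camera_matrix" (3x3 intrinsics, pixels), "k1" (the pictures are not rectified: a ray, as slopes to the right and down, at radius r is drawn at 1 + k1 r^2 times it, then the intrinsics apply), "world_from_camera" (4x4, takes a point from camera to world coordinates). Camera axes: x right, y down, z forward; pixel columns grow to the right and rows downward; lengths in m; the calibration is good to about 2 mm. A picture is of the moment at which its call begins: read the wrist's pose just before it. get_calibration takes no time and is no camera call; for the wrist camera it gives the pose at the moment of the call.
- close_job(): hands the job in, once; it reports no verdict.
Trained networks look in the newest picture that a camera, given by its name, has taken for a name from the list of things; names that differ only in an ending like _2 or _b are one class to them, and where a whole thing is asked for, a point or a joint stands for the part that bears it (a point fixed in the world has none). Each returns a list of dicts, best first, with "score" (0 to 1); they miss things now and then, are a little off and sometimes report something else, mostly with a low value. They report only what shows in the picture. A call takes as long as a camera call.
- imaging.spot_in(camera, target): "pixel" ([column, row] in pixels, amid what is visible of it).
- imaging.regions_of(camera, target): "mask" (480x640 bool, what is visible of it) and "pixel" ([column, row] in pixels, amid what is visible of it).
- imaging.pinpoint(camera, target): "pixel" ([column, row] in pixels: a listed point, or the origin of a listed thing).
The state is a dict: "time_s": time; "q": joint angles; "qvel": joint speeds; "joint_efforts": joint torques, N m; "position": TCP position; "tool_rot": TCP orientation; "ft_force": force on the tool from outside, world axes, zero at the start; "wrist_torque": the same for the moment, N m; "grip_width": finger opening in m.
Only numpy, scipy, OpenCV 4.12 (cv2) and the standard library are available. Lean on these libraries where they do the work, as an engineer would, in place of code of your own. Each camera call takes 0.05 s, during which the arm holds its last target.

## Working session

There is one attempt and no reset: what is moved stays moved. The work goes in short steps, Python scripts to look and compute and a tool call to move; the robot and the scene stay as the last step left them, time stands still between calls to the robot, and variables do not carry over. Pictures are saved under pics/ and viewed, and the job is handed in when it is done.

Besides the shell and the picture viewer there is one more tool, called after ">>>" in YAML: its name, and indented under it one key for each argument. step_arm: Moves the arm, as the interface text tells. Shift numbers are shares of 0.3 m and turn numbers shares of 45 degrees, none past 1 either way. Its arguments: {"type":"object","properties":{"steps":{"type":"array","items":{"type":"number"}},"grip_force":{"type":"number"}},"required":["steps"]}

```bash
mkdir -p pics; ls; python3 - <<'E'
from rig import env, imaging
import cv2, numpy as np
for n in ["side","top","wrist"]:
    im,d=imaging.get_image(n); cv2.imwrite(f"pics/{n}0.png",im); np.save(f"pics/{n}0.npy",d)
    c=imaging.get_calibration(n); print(n,c)
print(env.observe())
E
```

```text
pics
side {'camera_matrix': array([[506.20674595,   0.        , 321.44308804],
       [  0.        , 506.20674595, 239.0056354 ],
       [  0.        ,   0.        ,   1.        ]]), 'k1': -0.022876877899071422, 'world_from_camera': array([[-0.91268927, -0.27293791,  0.30414339,  0.30282976],
       [-0.40853172,  0.6276226 , -0.6627154 ,  0.72117798],
       [-0.01000711, -0.72910545, -0.68432821,  0.80767176],
       [ 0.        ,  0.        ,  0.        ,  1.        ]])}
top {'camera_matrix': array([[562.43682086,   0.        , 316.0647688 ],
       [  0.        , 562.43682086, 238.04507383],
       [  0.        ,   0.        ,   1.        ]]), 'k1': -0.09510775249637943, 'world_from_camera': array([[-0.00225521, -0.98386002,  0.17892559,  0.36367184],
       [-0.99961639,  0.00715708,  0.02675534,  0.03146136],
       [-0.0276041 , -0.17879661, -0.98349875,  1.35461443],
       [ 0.        ,  0.        ,  0.        ,  1.        ]])}
wrist {'camera_matrix': array([[332.56505047,   0.        , 316.67732207],
       [  0.        , 332.56505047, 238.294652  ],
       [  0.        ,  
[... 410 characters left out ...]
7752188e-04,
        8.38578053e+01, -1.23350562e+01]), 'qvel': array([-0.06698199, -0.0899812 , -0.20641566,  0.07734815, -0.01326781,
       -0.01692233]), 'joint_efforts': array([ 2.49694211e-03, -4.48625028e+01, -2.31345749e+01, -1.69700920e-04,
        3.81986596e-03, -5.13186728e-05]), 'position': array([0.18787358, 0.51670813, 0.24786166]), 'tool_rot': array([[-9.39777378e-01,  3.41786698e-01, -5.76384538e-04],
       [ 3.41787110e-01,  9.39776947e-01, -9.28467718e-04],
       [ 2.24334986e-04, -1.06955376e-03, -9.99999403e-01]]), 'ft_force': array([-0.14968136,  0.43245719, -0.41107349]), 'wrist_torque': array([-0.00271617, -0.03152063,  0.00775474]), 'grip_width': 0.085568583652688}
```

View pics/side0.png

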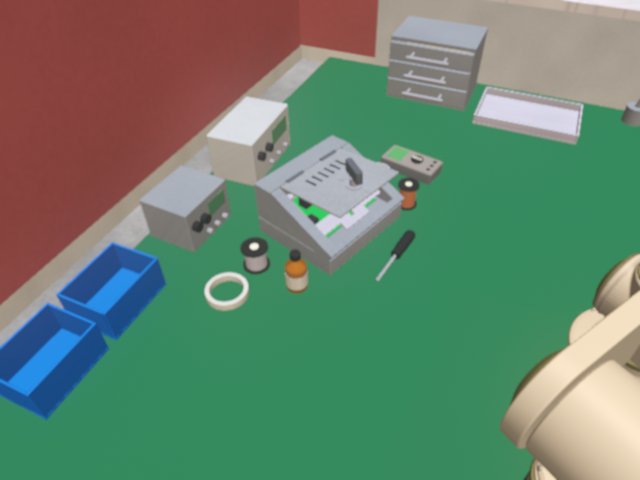

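View pics/top0.png

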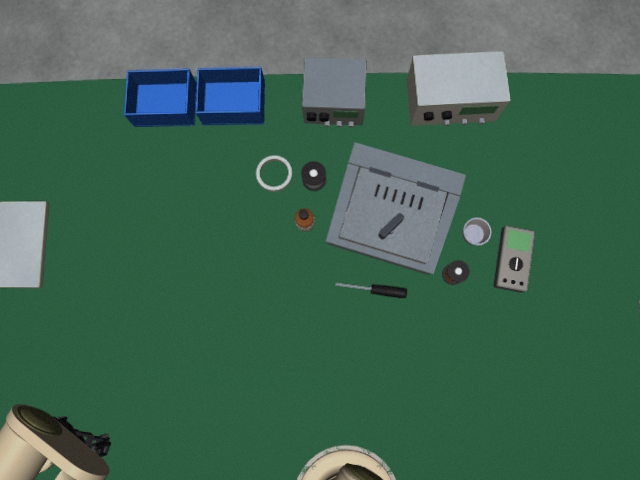

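View pics/wrist0.png

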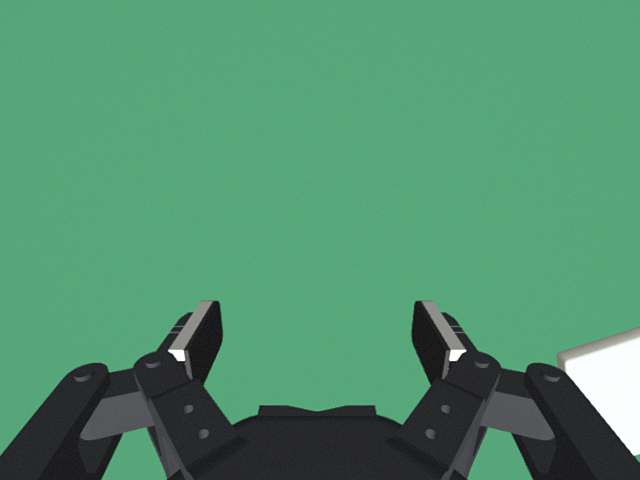

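```bash
cat > h.py <<'E'
import numpy as np, cv2
from rig import env, imaging
def rays(n,px,cal=None):
    c=cal or imaging.get_calibration(n);K=c["camera_matrix"]
    px=np.atleast_2d(np.asarray(px,float))
    u=cv2.undistortPoints(px.reshape(-1,1,2),K,np.array([c["k1"],0,0,0,0.]))[:,0]
    return np.c_[u,np.ones(len(u))],c["world_from_camera"]
def deproj(n,px,z,cal=None):
    r,T=rays(n,px,cal); p=r*np.asarray(z).reshape(-1,1)
    return p@T[:3,:3].T+T[:3,3]
def cloud(n,d,mask=None,cal=None):
    m=(d>0) if mask is None else (mask&(d>0))
    v,u=np.nonzero(m); return deproj(n,np.c_[u,v],d[v,u],cal),np.c_[u,v]
def proj(n,P,cal=None):
    c=cal or imaging.get_calibration(n);T=np.linalg.inv(c["world_from_camera"]);P=np.atleast_2d(P)
    q=P@T[:3,:3].T+T[:3,3]
    o,_=cv2.projectPoints(q.reshape(-1,1,3),np.zeros(3),np.zeros(3),c["camera_matrix"],np.array([c["k1"],0,0,0,0.]))
    return o[:,0]
E
python3 - <<'E'
from h import *
for n in ["top","side"]:
    imaging.get_image(n)
    for t in ["console","panel_hinge","press_left","press_right","wing_grip"]:
        r=imaging.pinpoint(n,t); print(n,t,[(np.round(x["pixel"],1),round(x["score"],2)) for x in r[:2]])
    for t in ["console","panel","wing_grip"]:
        r=imaging.regions_of(n,t)
        print(n,t,[(x["pixel"],round(x["score"],2),x["mask"].sum()) for x in r[:2]])
        if r: np.save(f"pics/m_{n}_{t}.npy",r[0]["mask"])
print(env.observe()["time_s"])
E
```

```text
top console [(array([390.5, 217.7]), 0.63), (array([351.2, 233.6]), 0.62)]
top panel_hinge [(array([398.8, 176.9]), 0.88)]
top press_left [(array([350.9, 231.4]), 0.68)]
top press_right [(array([419.8, 251.2]), 0.83)]
top wing_grip [(array([390.2, 224.2]), 0.7)]
top console [([391.4, 209.0], 0.89, np.int64(12234)), ([313.7, 173.6], 0.68, np.int64(621))]
top panel [([392.8, 213.7], 0.81, np.int64(6924)), ([458.5, 270.5], 0.41, np.int64(528))]
top wing_grip [([386.8, 224.3], 0.48, np.int64(256))]
side console [(array([330.8, 224.5]), 0.94)]
side panel_hinge [(array([311. , 165.9]), 0.56), (array([256.3, 264.7]), 0.52)]
side press_left [(array([343.6, 204.4]), 0.92)]
side press_right []
side wing_grip [(array([352.7, 171.5]), 0.83)]
side console [([329.8, 201.1], 0.63, np.int64(12883)), ([413.6, 162.7], 0.24, np.int64(1340))]
side panel [([337.5, 182.5], 0.96, np.int64(4314)), ([409.1, 193.8], 0.72, np.int64(513))]
side wing_grip [([355.5, 171.0], 0.76, np.int64(277))]
1.05
```

```bash
python3 - <<'E'
from h import *
im=cv2.imread("pics/top0.png")[130:290,310:490]; cv2.imwrite("pics/topz.png",cv2.resize(im,None,fx=4,fy=3.6 if 0 else 3.7,interpolation=cv2.INTER_CUBIC)[:592])
im=cv2.imread("pics/side0.png")[120:280,240:420]; cv2.imwrite("pics/sidez.png",cv2.resize(im,None,fx=4,fy=3.7,interpolation=cv2.INTER_CUBIC)[:592])
for n in ["top","side"]:
    d=np.load(f"pics/{n}0.npy"); m=np.load(f"pics/m_{n}_panel.npy"); m=cv2.erode(m.astype(np.uint8),np.ones((5,5)))>0
    P,_=cloud(n,d,m)
    rng=np.random.default_rng(0);best=None
    for _ in range(300):
        a=P[rng.choice(len(P),3,False)];nn=np.cross(a[1]-a[0],a[2]-a[0]);nn/=np.linalg.norm(nn)+1e-12
        s=(abs((P-a[0])@nn)<.003)
        if best is None or s.sum()>best.sum():best=s
    Q=P[best];c=Q.mean(0);nn=np.linalg.svd(Q-c,full_matrices=False)[2][2];nn*=np.sign(nn[2])
    print(n,len(P),best.sum(),c,nn,"tilt",np.degrees(np.arccos(nn[2])),"az",np.degrees(np.arctan2(nn[1],nn[0])))
    m=np.load(f"pics/m_{n}_wing_grip.npy");P,_=cloud(n,d,m);print("wing",np.median(P,0),P.max(0),((P-c)@nn).max(), np.percentile((P-c)@nn,[50,80,95]))
    m=np.load(f"pics/m_{n}_console.npy");P,_=cloud(n,d,m);print("console",P.min(0),P.max(0)); 
    T=P[P[:,2]>.138];print("toppts",len(T),T.mean(0))
E
```

```text
top 6099 4604 [ 0.63681657 -0.10657099  0.14806031] [ 0.04734395 -0.01386085  0.99878247] tilt 2.827620734800602 az -16.318408782904942
wing [ 0.59809974 -0.09357083  0.20102337] [ 0.62491776 -0.06760236  0.2087839 ] 0.05800474857699674 [0.05087644 0.05367407 0.05553327]
console [ 0.51671356 -0.29578867 -0.00873447] [0.84730393 0.04398858 0.2087839 ]
toppts 9286 [ 0.66330872 -0.11466856  0.14814069]
side 3574 3152 [ 0.63727783 -0.09224866  0.1487977 ] [ 0.05002111 -0.01413795  0.99864809] tilt 2.979617767400145 az -15.782397324036374
wing [ 0.5970439  -0.08441638  0.19668842] [ 0.62382155 -0.06795521  0.20564306] 0.054906403166013584 [0.0459394  0.05174413 0.05304006]
console [ 0.51605292 -0.41289624 -0.00363543] [0.90190049 0.08892066 0.20564306]
toppts 5783 [ 0.66177771 -0.10215818  0.14979147]
```

View pics/topz.png

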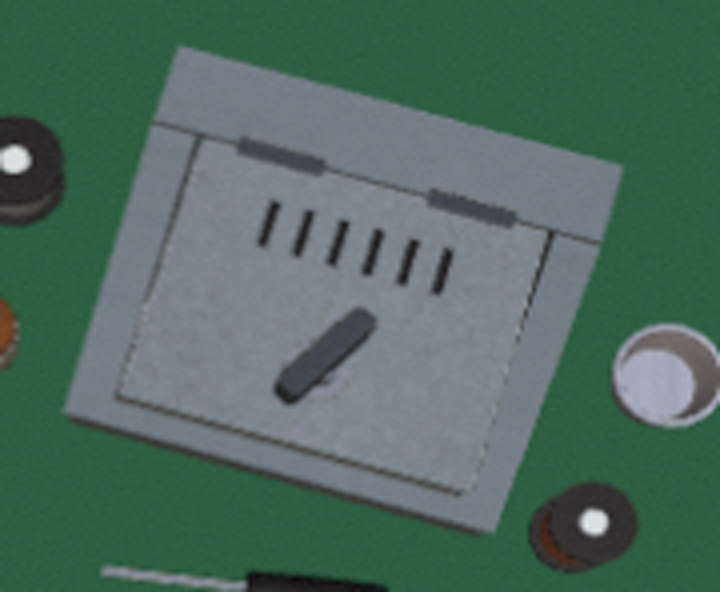

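View pics/sidez.png

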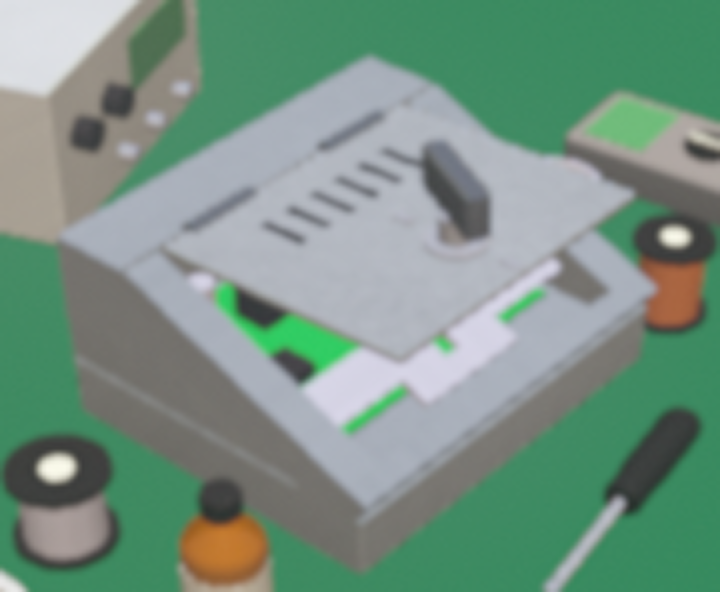

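```bash
cat >> h.py <<'E'
def Rz(a):
    c,s=np.cos(a),np.sin(a);return np.array([[c,-s,0],[s,c,0],[0,0,1.]])
E
python3 - <<'E'
from h import *
from scipy.optimize import least_squares
C={"BL":(110,130,143),"BR":(110,-130,143),"FL":(-110,130,70),"FR":(-110,-130,70),"FLb":(-110,130,0)}
ob={"top":{"BL":(354.5,142.7),"BR":(465.5,174.9),"FL":(326.3,241.6),"FR":(433,273.8)},
"side":{"FL":(330,260),"FLb":(330,274.6),"BL":(255,184.9),"BR":(332.5,135.4),"FR":(403.8,198.4)}}
def fit(ns):
    def res(p):
        r=[]
        for n in ns:
            P=np.array([C[k] for k in ob[n]])/1000.
            w=P@Rz(p[2]).T+[p[0],p[1],0]
            r.append((proj(n,w)-np.array(list(ob[n].values()))).ravel())
        return np.concatenate(r)
    s=least_squares(res,[.66,-.11,-.27]);print(ns,s.x[:2],np.degrees(s.x[2]),np.round(s.fun.reshape(-1,2),1).tolist());return s.x
for ns in (["top"],["side"],["top","side"]): p=fit(ns)
# check with depth planes
d=np.load("pics/top0.npy")
for n in ["top","side"]:
    d=np.load(f"pics/{n}0.npy")
    m=np.load(f"pics/m_{n}_console.npy");P,uv=cloud(n,d,m)
    L=(P-[p[0],p[1],0])@Rz(p[2])
    for nm,s in {"flat":(abs(L[:,0]-.085)<.012)&(abs(L[:,1])<.1),"rimL":(abs(L[:,1]-.118)<.006)&(abs(L[:,0]+.03)<.05),"rimR":(abs(L[:,1]+.118)<.006)&(abs(L[:,0]+.03)<.05),"rimF":(abs(L[:,0]+.103)<.004)&(abs(L[:,1])<.1)}.items():
        Q=L[s]
        if len(Q)<20: continue
        A=np.c_[Q[:,:2],np.ones(len(Q))]
        print(n,nm,len(Q),np.median(Q,0),"fit",np.linalg.lstsq(A,Q[:,2],rcond=None)[0])
    m=np.load(f"pics/m_{n}_panel.npy");P,_=cloud(n,d,m);L=(P-[p[0],p[1],0])@Rz(p[2])
    s=(abs(L[:,1])<.09)&(L[:,0]<.04)&(L[:,0]>-.08)&(L[:,2]<.16)
    A=np.c_[L[s][:,:2],np.ones(s.sum())];print("panel",np.linalg.lstsq(A,L[s][:,2],rcond=None)[0])
E
```

```text
['top'] [ 0.65724375 -0.1130787 ] -17.4467140940137 [[-0.4, 0.7], [-0.1, 0.9], [-0.5, -1.0], [1.1, -0.5]]
['side'] [ 0.65770204 -0.1112202 ] -18.111592818393884 [[0.0, -3.9], [-0.0, 4.5], [-0.7, -0.3], [0.7, 1.0], [0.1, -1.4]]
['top', 'side'] [ 0.65775569 -0.11225092] -17.80891828686067 [[-0.4, 0.2], [-0.2, 1.1], [-1.1, -1.7], [0.3, -0.5], [0.6, -4.3], [0.6, 4.1], [-0.5, -0.3], [0.5, 0.8], [0.2, -1.9]]
top flat 911 [ 0.08520144 -0.00102038  0.14257844] fit [0.0087805  0.00038339 0.14193701]
top rimL 248 [-0.02884428  0.11804113  0.10199615] fit [0.45781484 0.01447437 0.1132512 ]
top rimR 255 [-0.02952247 -0.11796623  0.10179095] fit [ 0.46524514 -0.00082099  0.11475409]
top rimF 710 [-0.10343646 -0.00793974  0.07054968] fit [4.20547505 0.12739135 0.53550087]
panel [-0.0534477   0.0013343   0.14689315]
side flat 590 [0.08396108 0.01926567 0.14305828] fit [ 0.57426867 -0.08740333  0.08740802]
side rimL 243 [-0.03034219  0.11783528  0.10057703] fit [0.47002883 0.00766885 0.11398052]
side rimR 37 [-0.06877328 -0.11890549  0.08277764] fit [ 0.45638387 -0.0961259   0.10243541]
side rimF 1347 [-0.10501594  0.00779665  0.04867037] fit [11.31004748  0.02960358  1.2458674 ]
panel [-0.04674925  0.00197539  0.1468601 ]
```

```bash
cat >> h.py <<'E'
from scipy.spatial.transform import Rotation as Ro
CX,CY,YAW=.6576,-.1125,np.radians(-17.7)
CR=Rz(YAW);CP=np.array([CX,CY,0])
s25,c25=np.sin(np.radians(25)),np.cos(np.radians(25))
def ax(th):
    a=np.radians(25)-th
    u=np.array([np.cos(a),0,np.sin(a)]);n=np.array([-np.sin(a),0,np.cos(a)]);return u,n
H=np.array([.06,0,.138])
def panelpt(down,y,h,th=0):  # world; h above underside
    u,n=ax(th);return CP+CR@(H-down*u+np.array([0,y,0])+h*n)
def toolR(w,th=0):
    u,n=ax(th);z=-n
    L=u*np.cos(w)+np.array([0,-1,0])*np.sin(w)   # wing dir, clockwise from outside
    x=-L;y=np.cross(z,x);return CR@np.c_[x,y,z]
def rel(p,R,cp=None,cR=None):
    o=env.observe();cp=o["position"] if cp is None else cp;cR=o["tool_rot"] if cR is None else cR
    s=cR.T@(np.asarray(p)-cp)/.3;r=Ro.from_matrix(cR.T@R).as_rotvec(degrees=True)/45
    return np.round(np.r_[s,r],3)
def st():
    o=env.observe();print("t",round(o["time_s"],2),"pos",np.round(o["position"],4),"F",np.round(o["ft_force"],1),"T",np.round(o["wrist_torque"],2),"q",np.round(o["q"],1),"w",round(o["grip_width"],4));return o
E
python3 - <<'E'
from h import *
st()
th=.487
for t in (th,th/2,0): print("press_left",panelpt(.150,.075,.006,t),"right",panelpt(.150,-.075,.006,t))
print("wing open",panelpt(.125,0,.048,th),"shut",panelpt(.125,0,.048,0))
# wing angle from cloud
for n in ["top","side"]:
    d=np.load(f"pics/{n}0.npy");m=np.load(f"pics/m_{n}_wing_grip.npy");P,_=cloud(n,d,m)
    u,nn=ax(th);L=(P-CP)@CR-H;Q=np.c_[L@u,L[:,1],L@nn]
    T=Q[(Q[:,2]>.05)&(Q[:,2]<.064)]
    c=T.mean(0);v=np.linalg.svd(T[:,:2]-c[:2],full_matrices=False)[2][0];v*=np.sign(v[0])
    print(n,len(T),c,np.percentile(Q[:,2],[5,50,95]),"w",np.arctan2(-v[1],v[0]))
R=toolR(0);p=panelpt(.150,.075,.006,th)-CR@ax(0)[1]*(-.017-.04)
print("pre press",p,R.tolist());print(rel(p,R),rel(p+[0,0,.06],R))
E
```

```text
t 1.05 pos [0.188  0.5169 0.2483] F [0.8 0.5 0.2] T [ 0.03 -0.01 -0.02] q [ 57.7  21.8  74.3  -0.   83.9 -12.3] w 0.0856
press_left [ 0.59513582 -0.01383833  0.1515892 ] right [ 0.54953087 -0.15673755  0.1515892 ]
press_left [ 0.59621612 -0.0141831   0.11514287] right [ 0.55061116 -0.15708232  0.11514287]
press_left [ 0.60563582 -0.0171893   0.08004511] right [ 0.56003086 -0.16008853  0.08004511]
wing open [ 0.59814575 -0.09352573  0.19226915] shut [ 0.58750874 -0.09013103  0.12867549]
top 221 [-0.12435689  0.00049489  0.05743694] [0.03793879 0.05677096 0.06135087] w 0.4910558977768814
side 154 [-0.12616389  0.00496497  0.05676383] [0.03317797 0.05245545 0.05955916] w 0.46215706559381514
pre press [ 0.57218693 -0.0065144   0.20324875] [[-0.8634045188699948, 0.30403306092549026, 0.40261213923471056], [0.27554753063336, 0.9526614812535863, -0.12848992372003487], [-0.42261826174069944, 0.0, -0.9063077870366499]]
[-1.8   -1.202  0.15  -0.011 -0.555 -0.05 ] [-1.8   -1.202 -0.05  -0.011 -0.555 -0.05 ]
```

>>> step_arm:
  steps: [0, -0.05, -0.03, -0.01, 0, -0.02, 0, 0, -0.15, -0.1, -0.03, 0, -0.05, 0, 0, -0.25, -0.17, -0.06, 0, -0.1, 0, 0, -0.35, -0.24, -0.1, 0, -0.15, 0, 0, -0.45, -0.3, -0.1, 0, -0.2, 0, 0, -0.55, -0.37, -0.1, 0, -0.25, 0, 0, -0.65, -0.44, -0.1, 0, -0.3, 0, 0, -0.75, -0.5, -0.1, 0, -0.35, 0, 0, -0.85, -0.57, -0.1, 0, -0.4, 0, 0, -0.95, -0.63, -0.1, 0, -0.45, 0]
  grip_force: 40

```text
time_s: 2.05
position: [0.3918, 0.2396, 0.2787]
tool_rot: [[-0.881, 0.342, 0.327], [0.32, 0.94, -0.12], [-0.349, -0.001, -0.937]]
ft_force: [0.7, -0.1, -0.6]
grip_width: -0.0002
```

```bash
python3 - <<'E'
from h import *
st()
th=.487;R=toolR(0);n=CR@ax(0)[1];p=panelpt(.150,.075,.006,th)+n*(.017+.04)
print(rel(p,R),rel(p+n*.04,R))
E
```

```text
t 2.05 pos [0.3918 0.2396 0.2787] F [ 0.7 -0.1 -0.6] T [0.08 0.14 0.02] q [ 24.1   7.1  92.3 -15.4  66.4 -41.5] w -0.0002
[-0.705 -0.565  0.531 -0.021 -0.102 -0.047] [-0.694 -0.567  0.398 -0.021 -0.102 -0.047]
```

>>> step_arm:
  steps: [0, -0.1, -0.08, 0.06, 0, -0.02, -0.01, 0, -0.2, -0.16, 0.12, -0.01, -0.04, -0.02, 0, -0.3, -0.24, 0.18, -0.01, -0.06, -0.03, 0, -0.4, -0.32, 0.24, -0.02, -0.08, -0.04, 0, -0.5, -0.4, 0.3, -0.02, -0.1, -0.05, 0, -0.6, -0.48, 0.35, -0.02, -0.1, -0.05, 0, -0.66, -0.54, 0.38, -0.02, -0.1, -0.05, 0, -0.69, -0.565, 0.4, -0.02, -0.1, -0.05, 0, -0.69, -0.565, 0.4, -0.02, -0.1, -0.05]

```text
time_s: 2.95
position: [0.5549, 0.0006, 0.2371]
tool_rot: [[-0.866, 0.304, 0.398], [0.276, 0.953, -0.128], [-0.418, -0.001, -0.908]]
ft_force: [0.6, 0.0, -0.1]
grip_width: 0.0004
```

```bash
python3 - <<'E'
from h import *
st()
th=.487;R=toolR(0);n=CR@ax(0)[1]
im,d=imaging.get_image("wrist");cv2.imwrite("pics/w1.png",im);np.save("pics/w1.npy",d)
for t in (.487,.4,.3,.2,.1,0): print(t,rel(panelpt(.150,.075,.006,t)+n*.017,R))
c=imaging.get_calibration("wrist")
print(proj("wrist",[panelpt(.15,.075,.006,th),panelpt(.15,-.075,.006,th),panelpt(.125,0,.058,th),panelpt(.168,.1,.006,th),panelpt(.0,.1,.006,th)],c))
E
```

```text
t 2.95 pos [0.5549 0.0006 0.2371] F [ 0.6  0.  -0.1] T [0.05 0.19 0.05] q [-10.9  14.6  91.2  -3.8  49.7 -81.4] w 0.0004
0.487 [-0.012 -0.008  0.263 -0.    -0.006  0.002]
0.4 [ 0.008 -0.008  0.302 -0.    -0.006  0.002]
0.3 [ 0.026 -0.008  0.348 -0.    -0.006  0.002]
0.2 [ 0.041 -0.008  0.396 -0.    -0.006  0.002]
0.1 [ 0.05  -0.008  0.446 -0.    -0.006  0.002]
0 [ 0.054 -0.008  0.495 -0.    -0.006  0.002]
[[313.2986244  252.28471203]
 [105.63288749 251.77804145]
 [199.40119368 335.94807043]
 [350.30973148 234.44465945]
 [338.38393798 348.78799095]]
```

View pics/w1.png

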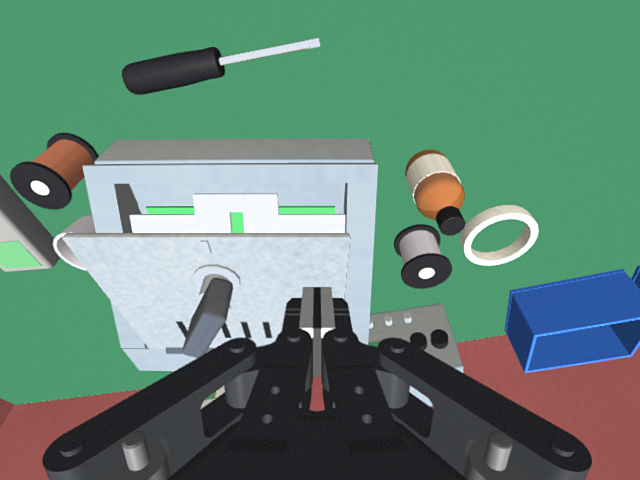

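>>> step_arm:
  steps: [0, 0, -0.008, 0.08, 0, -0.006, 0.002, 0, 0, -0.008, 0.16, 0, -0.006, 0.002, 0, 0, -0.008, 0.22, 0, -0.006, 0.002, 0, 0, -0.008, 0.26, 0, -0.006, 0.002, 0, 0.008, -0.008, 0.302, 0, -0.006, 0.002, 0, 0.018, -0.008, 0.325, 0, -0.006, 0.002]

```text
time_s: 3.6
position: [0.5884, -0.0103, 0.1465]
tool_rot: [[-0.864, 0.302, 0.404], [0.274, 0.953, -0.128], [-0.424, 0.0, -0.906]]
ft_force: [1.5, 0.9, 0.9]
grip_width: 0.0005
```

```bash
python3 - <<'E'
from h import *
st()
R=toolR(0);n=CR@ax(0)[1]
for t in (.3,.2,.1,0): print(t,rel(panelpt(.150,.075,.006,t)+n*.017,R))
E
```

```text
t 3.6 pos [ 0.5884 -0.0103  0.1465] F [1.5 0.9 0.9] T [0.12 0.02 0.03] q [-11.4  23.9  94.4  -4.3  36.9 -81. ] w 0.0005
0.3 [ 0.009 -0.004  0.023  0.002  0.001  0.002]
0.2 [ 0.024 -0.004  0.071  0.002  0.001  0.002]
0.1 [ 0.033 -0.005  0.12   0.002  0.001  0.002]
0 [ 0.038 -0.005  0.17   0.002  0.001  0.002]
```

>>> step_arm:
  steps: [0, 0.005, -0.004, 0.03, 0, 0, 0, 0, 0.015, -0.004, 0.06, 0, 0, 0, 0, 0.022, -0.004, 0.085, 0, 0, 0, 0, 0.028, -0.004, 0.11, 0, 0, 0, 0, 0.033, -0.004, 0.13, 0, 0, 0, 0, 0.036, -0.004, 0.15, 0, 0, 0]

```text
time_s: 4.2
position: [0.5969, -0.0153, 0.1008]
tool_rot: [[-0.863, 0.303, 0.403], [0.275, 0.953, -0.128], [-0.423, 0.0, -0.906]]
ft_force: [-0.6, -0.7, 1.2]
grip_width: -0.0
```

```bash
python3 - <<'E'
from h import *
st()
R=toolR(0);n=CR@ax(0)[1]
for t in (0,): print(t,rel(panelpt(.150,.075,.006,t)+n*.017,R))
im,d=imaging.get_image("wrist");cv2.imwrite("pics/w2.png",im)
E
```

```text
t 4.2 pos [ 0.5969 -0.0153  0.1008] F [-0.6 -0.7  1.2] T [0.04 0.02 0.07] q [-11.8  28.4  96.1  -4.8  30.6 -80.5] w -0.0
0 [0.003 0.003 0.019 0.001 0.001 0.001]
```

View pics/w2.png

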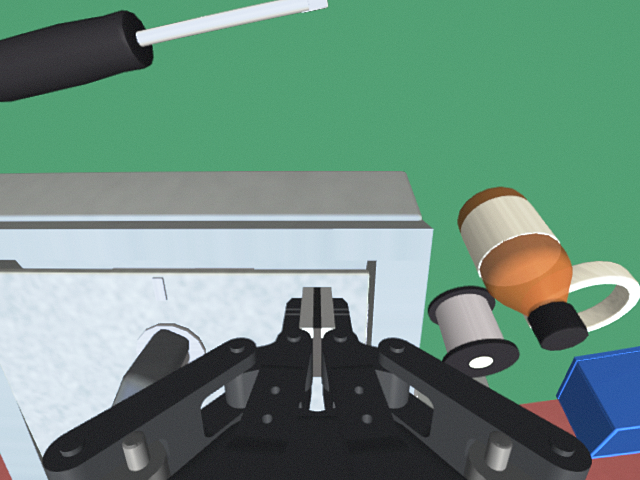

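>>> step_arm:
  steps: [0, 0.003, 0.003, 0.008, 0, 0, 0, 0, 0.003, 0.003, 0.014, 0, 0, 0, 0, 0.003, 0.003, 0.019, 0, 0, 0, 0, 0.003, 0.003, 0.022, 0, 0, 0]

```text
time_s: 4.65
position: [0.5987, -0.0148, 0.0947]
tool_rot: [[-0.864, 0.303, 0.402], [0.275, 0.953, -0.128], [-0.422, 0.0, -0.906]]
ft_force: [-1.9, 0.5, 1.1]
grip_width: -0.0004
```

```bash
python3 - <<'E'
from h import *
st()
R=toolR(0);n=CR@ax(0)[1]
for t in (0,): print(t,rel(panelpt(.150,.075,.006,t)+n*.017,R))
E
```

```text
t 4.65 pos [ 0.5987 -0.0148  0.0947] F [-1.9  0.5  1.1] T [ 0.11  0.41 -0.06] q [-11.7  29.1  96.2  -5.   30.  -80.3] w -0.0004
0 [-0.002 -0.001 -0.002  0.001 -0.001  0.001]
```

Near the nominal seat; press a bit further until force rises.

>>> step_arm:
  steps: [0, 0, 0, 0.004, 0, 0, 0, 0, 0, 0, 0.007, 0, 0, 0, 0, 0, 0, 0.007, 0, 0, 0]

```text
time_s: 4.95
position: [0.5994, -0.0149, 0.0935]
tool_rot: [[-0.864, 0.303, 0.403], [0.275, 0.953, -0.128], [-0.423, 0.0, -0.906]]
ft_force: [-6.8, 0.5, 7.3]
grip_width: 0.0
```

```bash
python3 - <<'E'
from h import *
st()
E
```

```text
t 4.95 pos [ 0.5994 -0.0149  0.0935] F [-6.8  0.5  7.3] T [ 0.01  0.74 -0.05] q [-11.7  29.3  96.1  -5.   29.8 -80.3] w 0.0
```

>>> step_arm:
  steps: [0, 0, 0, 0.004, 0, 0, 0, 0, 0, 0, 0.007, 0, 0, 0, 0, 0, 0, 0.007, 0, 0, 0]

```text
time_s: 5.25
position: [0.5995, -0.0149, 0.0932]
tool_rot: [[-0.863, 0.303, 0.404], [0.274, 0.953, -0.128], [-0.423, -0.0, -0.906]]
ft_force: [-20.7, 3.4, 26.9]
grip_width: -0.0001
```

```bash
python3 - <<'E'
from h import *
st()
E
```

```text
t 5.25 pos [ 0.5995 -0.0149  0.0932] F [-20.7   3.4  26.9] T [ 0.    1.62 -0.17] q [-11.7  29.3  96.2  -5.1  29.7 -80.2] w -0.0001
```

>>> step_arm:
  steps: [0, 0, 0, -0.04, 0, 0, 0, 0, 0, 0, -0.15, 0, 0, 0, 0, 0, 0, -0.28, 0, 0, 0, 0, 0, 0, -0.38, 0, 0, 0, 0.6, 0, 0, -0.4, 0, 0, 0, 0.6, 0, 0, -0.4, 0, 0, 0]

```text
time_s: 5.85
position: [0.5524, 0.0, 0.2006]
tool_rot: [[-0.863, 0.303, 0.405], [0.274, 0.953, -0.128], [-0.425, 0.0, -0.905]]
ft_force: [-0.4, 0.6, -0.1]
grip_width: 0.0282
```

```bash
python3 - <<'E'
from h import *
st()
im,d=imaging.get_image("wrist");cv2.imwrite("pics/w3.png",im);np.save("pics/w3.npy",d)
c=imaging.get_calibration("wrist")
# seat check: panel plane
r=imaging.regions_of("wrist","panel")
if r:
    m=cv2.erode(r[0]["mask"].astype(np.uint8),np.ones((7,7)))>0;P,_=cloud("wrist",d,m,c)
    L=(P-CP)@CR-H;u,n=ax(0);Q=np.c_[L@u,L[:,1],L@n]
    s=(abs(Q[:,2]-.006)<.01);A=np.c_[Q[s][:,:2],np.ones(s.sum())];print(r[0]["score"],s.sum(),len(s),np.linalg.lstsq(A,Q[s][:,2],rcond=None)[0],np.median(Q[s],0))
r=imaging.regions_of("wrist","wing_grip")
for x in r[:1]:
    P,_=cloud("wrist",d,x["mask"],c);L=(P-CP)@CR-H;Q=np.c_[L@u,L[:,1],L@n];print(x["score"],len(Q),np.percentile(Q,[5,50,95],axis=0))
    T=Q[(Q[:,2]>.053)&(Q[:,2]<.063)];cc=T.mean(0);v=np.linalg.svd(T[:,:2]-cc[:2],full_matrices=False)[2][0];v*=np.sign(v[0]);print(len(T),cc,"ext",np.ptp(T@np.r_[v,0]),"w",np.arctan2(-v[1],v[0]))
print(proj("wrist",[panelpt(.125,0,.058),panelpt(.168,.1,.006),panelpt(.168,-.1,.006)],c))
R=toolR(.49);n=CR@ax(0)[1]
g=panelpt(.125,0,.048)
print(rel(g+n*.078,R))
E
```

```text
t 5.85 pos [0.5524 0.     0.2006] F [-0.4  0.6 -0.1] T [ 0.09  0.25 -0.01] q [-11.   16.6  95.3  -4.1  43.2 -81.1] w 0.0282
0.84 26447 28622 [-0.00208661 -0.00018278  0.00264941] [-0.11075105  0.0052618   0.00280733]
0.7 2131 [[-0.15005558 -0.01483884  0.03430724]
 [-0.12781316  0.0033498   0.05418436]
 [-0.09817691  0.01749513  0.05558574]]
1511 [-1.22700924e-01 -8.49389202e-05  5.45651969e-02] ext 0.06259566529652864 w 0.4935996819327204
[[207.47989987 289.81672793]
 [348.08512098 211.10777154]
 [ 99.52888792 211.46741057]]
[-0.086 -0.25   0.036 -0.    -0.002  0.625]
```

View pics/w3.png

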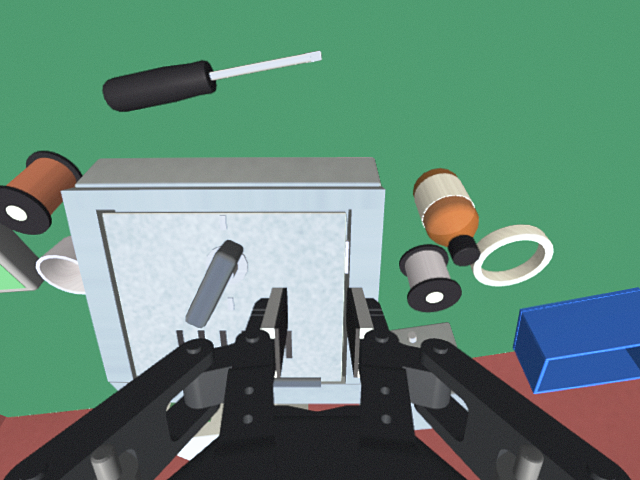

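```bash
cat >> h.py <<'E'
CP=CP+CR@(ax(0)[1]*-.0025+ax(0)[0]*.0015)
E
python3 - <<'E'
from h import *
R=toolR(.49);n=CR@ax(0)[1]
g=panelpt(.125,0,.048)
print(g,rel(g+n*.06,R))
E
```

```text
[ 0.58981038 -0.09086557  0.12704365] [-0.091 -0.25   0.104 -0.    -0.002  0.625]
```

>>> step_arm:
  steps: [0.6, -0.02, -0.05, 0, 0, 0, 0.15, 0.6, -0.04, -0.1, 0, 0, 0, 0.3, 0.6, -0.06, -0.16, 0.02, 0, 0, 0.45, 0.6, -0.08, -0.22, 0.04, 0, 0, 0.6, 0.6, -0.091, -0.25, 0.07, 0, -0.002, 0.625, 0.6, -0.091, -0.25, 0.1, 0, -0.002, 0.625, 0.6, -0.091, -0.25, 0.104, 0, -0.002, 0.625]

```text
time_s: 6.7
position: [0.5655, -0.0827, 0.181]
tool_rot: [[-0.621, 0.674, 0.401], [0.69, 0.712, -0.128], [-0.372, 0.198, -0.907]]
ft_force: [0.5, -0.5, -0.3]
grip_width: 0.051
```

```bash
python3 - <<'E'
from h import *
st()
R=toolR(.49);n=CR@ax(0)[1]
g=panelpt(.125,0,.048)
print(rel(g,R))
im,d=imaging.get_image("wrist");cv2.imwrite("pics/w4.png",im);c=imaging.get_calibration("wrist")
o=env.observe();
def tc(x,y,z):return o["position"]+o["tool_rot"]@[x,y,z]
print(proj("wrist",[panelpt(.125,0,.058),g+n*.01+.032*o["tool_rot"][:,0],g+n*.01-.032*o["tool_rot"][:,0]],c))
u,n0=ax(0)
r=imaging.regions_of("wrist","wing_grip")
for x in r[:1]:
    P,_=cloud("wrist",d,x["mask"],c);L=(P-g)@o["tool_rot"];print(x["score"],len(L),np.percentile(L,[2,50,98],axis=0));T=L[L[:,2]<-.006];print(T.mean(0),np.percentile(T,[2,98],axis=0))
E
```

```text
t 6.7 pos [ 0.5655 -0.0827  0.181 ] F [ 0.5 -0.5 -0.3] T [ 0.08  0.19 -0.02] q [-20.7  19.5  94.7   2.   41.  -66.3] w 0.051
[-0.002 -0.     0.199 -0.    -0.002  0.002]
[[315.26864551 275.07727209]
 [315.15564505 221.53557087]
 [315.37256715 323.16387318]]
0.88 3009 [[-0.03353234 -0.00764997 -0.01205125]
 [ 0.00260656  0.00099968 -0.01045798]
 [ 0.02847589  0.00873971  0.04062537]]
[-0.00063027  0.00105993 -0.01037206] [[-0.03197539 -0.00653066 -0.01208678]
 [ 0.0277787   0.00867919 -0.00705944]]
```

View pics/w4.png

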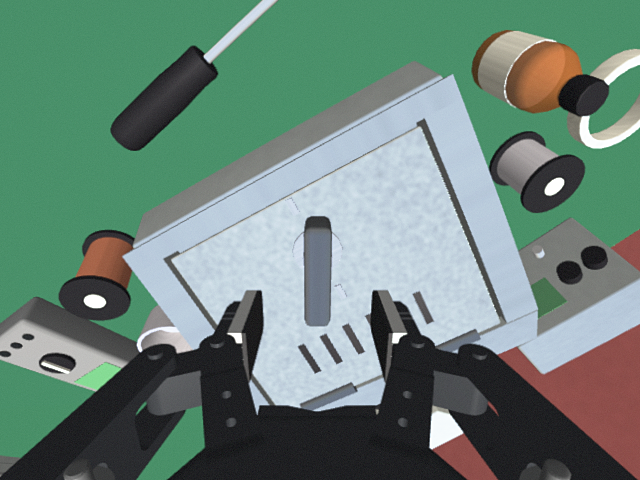

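>>> step_arm:
  steps: [0.6, -0.005, 0.003, 0.04, 0, 0, 0, 0.6, -0.005, 0.003, 0.1, 0, 0, 0, 0.6, -0.005, 0.003, 0.15, 0, 0, 0, 0.6, -0.005, 0.003, 0.185, 0, 0, 0, 0.6, -0.005, 0.003, 0.197, 0, 0, 0, 0.6, -0.005, 0.003, 0.197, 0, 0, 0]
  grip_force: 50

```text
time_s: 7.4
position: [0.5911, -0.091, 0.1298]
tool_rot: [[-0.618, 0.674, 0.404], [0.691, 0.711, -0.129], [-0.374, 0.199, -0.906]]
ft_force: [-0.2, 0.2, -0.2]
grip_width: 0.0511
```

>>> step_arm:
  steps: [0, 0, 0, 0, 0, 0, 0, 0, 0, 0, 0, 0, 0, 0, 0, 0, 0, 0, 0, 0, 0, 0, 0, 0, 0, 0, 0, 0, 0, 0, 0, 0, 0, 0, 0, 0, 0, 0, 0, 0, 0, 0]

```text
time_s: 8.0
position: [0.5909, -0.0914, 0.1306]
tool_rot: [[-0.618, 0.674, 0.404], [0.691, 0.711, -0.13], [-0.375, 0.199, -0.905]]
ft_force: [-2.7, -3.5, 1.3]
grip_width: 0.0147
```

```bash
python3 - <<'E'
from h import *
st()
g=panelpt(.125,0,.048);n=CR@ax(0)[1]
print(rel(g,toolR(.49)),rel(g,toolR(0.0)))
im,d=imaging.get_image("wrist");cv2.imwrite("pics/w5.png",im)
E
```

```text
t 8.0 pos [ 0.5909 -0.0914  0.1306] F [-2.7 -3.5  1.3] T [-0.52  0.6  -0.39] q [-20.6  25.6  94.7   2.1  34.6 -66.3] w 0.0147
[ 0.008 -0.003  0.009  0.001  0.003 -0.   ] [ 0.008 -0.003  0.009  0.     0.003 -0.624]
```

View pics/w5.png

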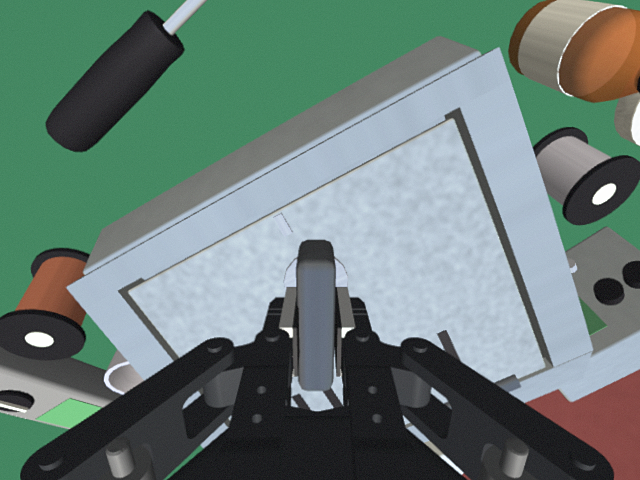

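>>> step_arm:
  steps: [0, 0, 0, 0, 0, 0, -0.1, 0, 0, 0, 0, 0, 0, -0.2, 0, 0, 0, 0, 0, 0, -0.3, 0, 0, 0, 0, 0, 0, -0.4, 0, 0, 0, 0, 0, 0, -0.5, 0, 0, 0, 0, 0, 0, -0.6, 0, 0, 0, 0, 0, 0, -0.625, 0, 0, 0, 0, 0, 0, -0.625]

```text
time_s: 8.85
position: [0.5907, -0.0915, 0.1305]
tool_rot: [[-0.863, 0.303, 0.404], [0.274, 0.953, -0.13], [-0.424, -0.001, -0.906]]
ft_force: [-4.3, -3.7, 2.4]
grip_width: 0.015
```

```bash
python3 - <<'E'
from h import *
o=st()
g=panelpt(.125,0,.048);n=CR@ax(0)[1]
print(rel(g,toolR(.0)),"F tool",o["tool_rot"].T@o["ft_force"],"T tool",o["tool_rot"].T@o["wrist_torque"])
im,d=imaging.get_image("wrist");cv2.imwrite("pics/w6.png",im);np.save("pics/w6.npy",d)
im,d=imaging.get_image("top");cv2.imwrite("pics/t6.png",cv2.resize(im[130:290,310:490],None,fx=4,fy=3.7,interpolation=cv2.INTER_CUBIC))
E
```

```text
t 8.85 pos [ 0.5907 -0.0915  0.1305] F [-4.3 -3.7  2.4] T [-0.67  0.75 -0.31] q [-20.6  25.6  94.7   2.1  34.6 -94.5] w 0.015
[ 0.008  0.001  0.009 -0.001  0.002  0.002] F tool [ 1.66547838 -4.80750026 -3.44113342] T tool [ 0.9124403   0.50816556 -0.08886844]
```

View pics/w6.png

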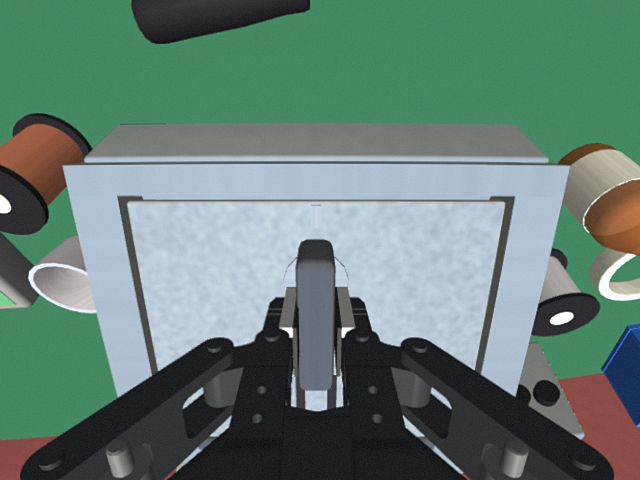

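>>> step_arm:
  steps: [0, 0, -0.002, 0.005, 0, 0, 0, 0, 0, -0.003, 0.01, 0, 0, 0, 0, 0, -0.003, 0.016, 0, 0, 0, 0, 0, -0.003, 0.02, 0, 0, 0, 0, 0, -0.003, 0.02, 0, 0, 0]
  grip_force: 60

```text
time_s: 9.45
position: [0.5932, -0.0925, 0.1247]
tool_rot: [[-0.863, 0.303, 0.404], [0.275, 0.953, -0.129], [-0.424, -0.0, -0.906]]
ft_force: [-3.0, 0.6, 3.2]
grip_width: 0.015
```

```bash
python3 - <<'E'
from h import *
o=st()
print("F tool",o["tool_rot"].T@o["ft_force"],"T tool",o["tool_rot"].T@o["wrist_torque"], (o["position"]-np.array([0.5907,-0.0915,0.1305]))@o["tool_rot"])
E
```

```text
t 9.45 pos [ 0.5932 -0.0925  0.1247] F [-3.   0.6  3.2] T [0.18 0.58 0.07] q [-20.7  26.3  94.7   2.3  34.  -94.6] w 0.015
F tool [ 1.36479002 -0.36872018 -4.2214227 ] T tool [-0.02916312  0.60847972 -0.06653655] [-1.02318323e-05 -2.09235527e-04  6.38556879e-03]
```

>>> step_arm:
  steps: [0, 0, 0, 0.006, 0, 0, 0, 0, 0, 0, 0.012, 0, 0, 0, 0, 0, 0, 0.018, 0, 0, 0, 0, 0, 0, 0.024, 0, 0, 0, 0, 0, 0, 0.028, 0, 0, 0, 0, 0, 0, 0.028, 0, 0, 0]

```text
time_s: 10.05
position: [0.5963, -0.0935, 0.1181]
tool_rot: [[-0.863, 0.303, 0.404], [0.274, 0.953, -0.129], [-0.425, -0.0, -0.905]]
ft_force: [-13.1, 3.2, 14.4]
grip_width: 0.0149
```

```bash
python3 - <<'E'
from h import *
o=st()
print("F tool",o["tool_rot"].T@o["ft_force"],"T tool",o["tool_rot"].T@o["wrist_torque"], (o["position"]-np.array([0.5907,-0.0915,0.1305]))@o["tool_rot"])
E
```

```text
t 10.05 pos [ 0.5963 -0.0935  0.1181] F [-13.1   3.2  14.4] T [0.3  1.18 0.  ] q [-20.6  27.1  94.6   2.3  33.2 -94.7] w 0.0149
F tool [  6.07871676  -0.97000874 -18.74587769] T tool [ 0.05831021  1.21331419 -0.03234665] [-0.0001033  -0.00017371  0.01372274]
```

>>> step_arm:
  steps: [0, 0.002, 0, 0, 0, 0, 0.1, 0, 0.002, 0, 0, 0, 0, 0.22, 0, 0.002, 0, 0, 0, 0, 0.35, 0, 0.002, 0, 0, 0, 0, 0.5, 0, 0.002, 0, 0, 0, 0, 0.65, 0, 0.002, 0, 0, 0, 0, 0.8, 0, 0.002, 0, 0, 0, 0, 0.92, 0, 0.002, 0, 0, 0, 0, 1.0, 0, 0.002, 0, 0, 0, 0, 1.0]

```text
time_s: 10.95
position: [0.5964, -0.0934, 0.1182]
tool_rot: [[-0.394, 0.825, 0.406], [0.869, 0.478, -0.129], [-0.301, 0.302, -0.905]]
ft_force: [-10.6, 3.8, 14.1]
grip_width: 0.0152
```

```bash
python3 - <<'E'
from h import *
o=st();R=toolR(0)
print("Fpanel",R.T@o["ft_force"],"T tool",o["tool_rot"].T@o["wrist_torque"], (o["position"]-np.array([0.5907,-0.0915,0.1305]))@R, rel(o["position"],toolR(0)),rel(o["position"],toolR(np.pi/2)))
im,d=imaging.get_image("wrist");cv2.imwrite("pics/w7.png",im)
E
```

```text
t 10.95 pos [ 0.5964 -0.0934  0.1182] F [-10.6   3.8  14.1] T [0.36 0.72 0.01] q [-20.6  27.1  94.7   2.3  33.  -49.6] w 0.0152
Fpanel [  4.261707     0.38028242 -17.52884389] T tool [0.47767928 0.6457192  0.04619564] [-0.00026565 -0.00012383  0.01368367] [ 0.     0.     0.     0.002  0.005 -1.001] [0.    0.    0.    0.005 0.002 0.999]
```

View pics/w7.png

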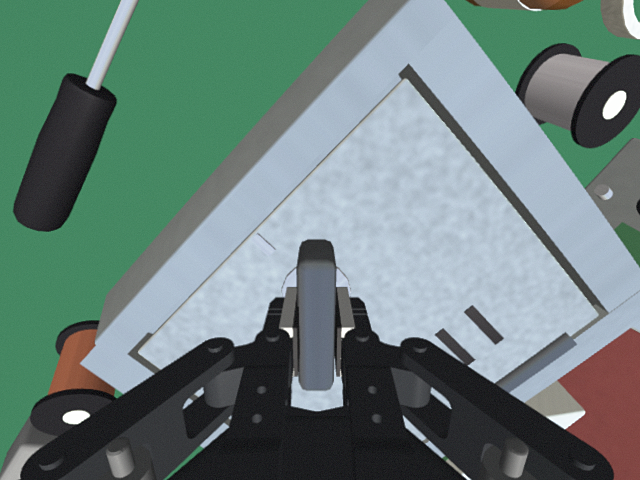

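>>> step_arm:
  steps: [0, 0, 0, 0, 0, 0, 0.1, 0, 0, 0, 0, 0, 0, 0.22, 0, 0, 0, 0, 0, 0, 0.35, 0, 0, 0, 0, 0, 0, 0.5, 0, 0, 0, 0, 0, 0, 0.65, 0, 0, 0, 0, 0, 0, 0.8, 0, 0, 0, 0, 0, 0, 0.92, 0, 0, 0, 0, 0, 0, 1.0, 0, 0, 0, 0, 0, 0, 1.0]

```text
time_s: 11.9
position: [0.5966, -0.0936, 0.1183]
tool_rot: [[0.305, 0.861, 0.407], [0.952, -0.276, -0.13], [0.0, 0.427, -0.904]]
ft_force: [-9.0, 2.1, 13.4]
grip_width: 0.0149
```

```bash
python3 - <<'E'
from h import *
o=st();R=toolR(0)
print("Fpanel",R.T@o["ft_force"],"T tool",o["tool_rot"].T@o["wrist_torque"], (o["position"]-np.array([0.5907,-0.0915,0.1305]))@R, rel(o["position"],toolR(np.pi/2)))
im,d=imaging.get_image("wrist");cv2.imwrite("pics/w8.png",im)
E
```

```text
t 11.9 pos [ 0.5966 -0.0936  0.1183] F [-9.   2.1 13.4] T [ 0.2   0.63 -0.07] q [-20.6  27.1  94.7   2.3  33.   -4.6] w 0.0149
Fpanel [  2.68505246  -0.69554145 -16.06563405] T tool [ 0.66217289 -0.03119615  0.06819555] [-0.00055013 -0.00019693  0.01366716] [ 0.     0.     0.     0.006 -0.    -0.001]
```

View pics/w8.png

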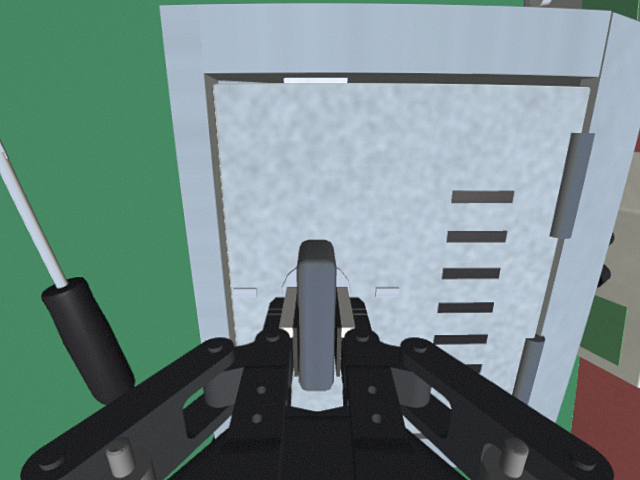

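>>> step_arm:
  steps: [0, 0, 0, -0.005, 0, 0, 0, 0, 0, 0, -0.01, 0, 0, 0, 0, 0, 0, -0.015, 0, 0, 0, 0, 0, 0, -0.018, 0, 0, 0, 0, 0, 0, -0.018, 0, 0, 0]

```text
time_s: 12.45
position: [0.5951, -0.0932, 0.1214]
tool_rot: [[0.304, 0.862, 0.406], [0.953, -0.275, -0.129], [0.0, 0.426, -0.905]]
ft_force: [7.0, -0.7, -7.2]
grip_width: 0.0145
```

```bash
python3 - <<'E'
from h import *
o=st();R=toolR(0)
print("Fpanel",R.T@o["ft_force"],"T tool",o["tool_rot"].T@o["wrist_torque"], (o["position"]-np.array([0.5907,-0.0915,0.1305]))@R)
E
```

```text
t 12.45 pos [ 0.5951 -0.0932  0.1214] F [ 7.  -0.7 -7.2] T [ 0.17 -0.61  0.11] q [-20.7  26.7  94.7   2.3  33.4  -4.7] w 0.0145
Fpanel [-3.23846092  1.47347149  9.4421482 ] T tool [-0.52861322  0.36111427  0.05219605] [-0.00042061 -0.00029183  0.01022734]
```

Pulling back meets a firm 9 N hold at about 10.5 mm, so the stud is locked. I'll unload it, release and retreat.

>>> step_arm:
  steps: [0, 0, 0, 0.004, 0, 0, 0, 0.6, 0, 0, 0.004, 0, 0, 0, 0.6, 0, 0, 0.004, 0, 0, 0, 0.6, 0, 0, 0.004, 0, 0, 0, 0.6, 0, 0, 0.004, 0, 0, 0, 0.6, 0, 0, 0.004, 0, 0, 0, 0.6, 0, 0, 0.004, 0, 0, 0]

```text
time_s: 13.15
position: [0.5944, -0.0931, 0.1208]
tool_rot: [[0.303, 0.863, 0.404], [0.953, -0.275, -0.129], [-0.0, 0.424, -0.905]]
ft_force: [-0.6, 0.3, -0.3]
grip_width: 0.051
```

>>> step_arm:
  steps: [0.6, 0, 0, -0.05, 0, 0, 0, 0.6, 0, 0, -0.12, 0, 0, 0, 0.6, 0, 0, -0.22, 0, 0, 0, 0.6, 0, 0, -0.32, 0, 0, 0, 0.6, 0, 0, -0.4, 0, 0, 0, 0.6, 0, 0, -0.45, 0, 0, 0, 0.6, 0, 0, -0.45, 0, 0, 0]

```text
time_s: 13.85
position: [0.5396, -0.0754, 0.246]
tool_rot: [[0.303, 0.861, 0.408], [0.953, -0.274, -0.13], [-0.0, 0.429, -0.903]]
ft_force: [0.3, 0.1, -0.3]
grip_width: 0.0509
```

```bash
python3 - <<'E'
from h import *
o=st();
im,d=imaging.get_image("wrist");cv2.imwrite("pics/w9.png",im)
c=imaging.get_calibration("wrist");u,n=ax(0)
for t in ["panel","wing_grip"]:
    r=imaging.regions_of("wrist",t)
    if not r: continue
    m=r[0]["mask"]
    if t=="panel": m=cv2.erode(m.astype(np.uint8),np.ones((7,7)))>0
    P,_=cloud("wrist",d,m,c);L=(P-CP)@CR-H;Q=np.c_[L@u,L[:,1],L@n]
    if t=="panel":
        s=(abs(Q[:,2]-.006)<.01);A=np.c_[Q[s][:,:2],np.ones(s.sum())];print(r[0]["score"],s.sum(),len(s),np.linalg.lstsq(A,Q[s][:,2],rcond=None)[0])
    else:
        top=np.percentile(Q[:,2],80);T=Q[abs(Q[:,2]-top)<.004];cc=T.mean(0);v=np.linalg.svd(T[:,:2]-cc[:2],full_matrices=False)[2][0];print(top,cc,"w",np.arctan2(-v[1],v[0]))
E
python3 - <<'E'
import sys; sys.path.insert(0,'.')
from h import *
for nm in ("side","top"):
    im,d=imaging.get_image(nm);cv2.imwrite(f"pics/{nm}9.png",im)
E
```

```text
t 13.85 pos [ 0.5396 -0.0754  0.246 ] F [ 0.3  0.1 -0.3] T [ 0.03  0.18 -0.02] q [-21.1  12.5  92.7   1.9  49.5  -4.3] w 0.0509
0.97 33764 35299 [-0.00101676 -0.00123525  0.00498357]
0.04645019065067982 [-0.12286707  0.00109944  0.04562554] w 1.576672990679222
```

View pics/w9.png

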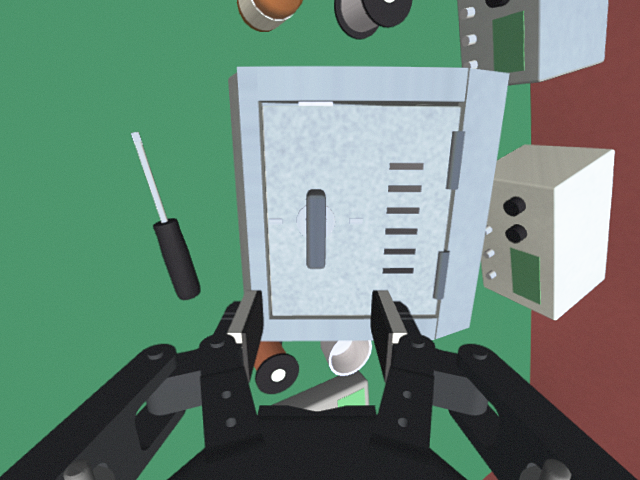

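View pics/side9.png

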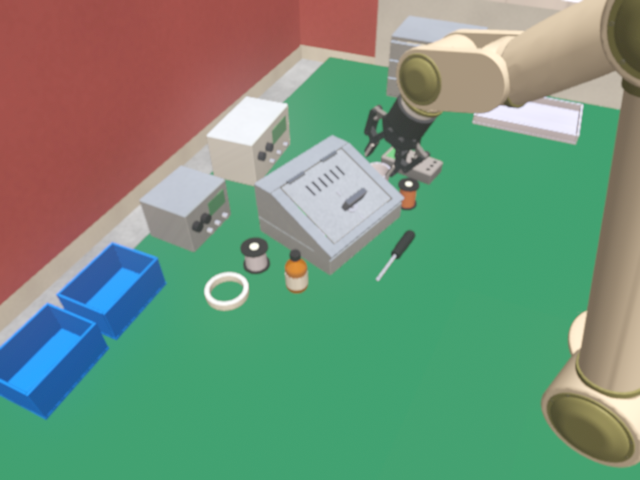

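The wrist view shows the panel shut and the wing (316, 230) lying across the line of the two ribs (275, 218 and 355, 218). The side view shows the gripper clear and the bystanders where they were. The wing top stands 41.4 mm above the panel, which matches the locked depth.

```bash
python3 -c "
from rig import close_job
print(close_job())"
```

```text
the job is handed in; nothing more can be done
None
```

The panel is shut and locked with its wing stud, and the job was handed in at about 14 s on the robot's clock.

- **Panel:** I pressed it down at press_left until it met the solid stop, at about 33 N. The final depth picture shows it in the shut plane to within about 0.1°.
- **Stud:** I turned the wing about 28° into line with the ribs and pushed the stud in 13.7 mm to its stop. I then turned it 90° clockwise.
- **Lock check:** The stud held against a pull of about 9 N before I let go. Afterwards the wing measured 1.577 rad. Its top stood 41.4 mm above the panel, against about 41 mm expected when locked.
- **Bench:** In the side picture the spools, bottle, driver, meter and tape are where they were. The tin is partly hidden by the gripper there, but the wrist camera shows it upright beside the console. The robot is touching nothing.

One measurement disagreed. The panel stop and the wrist depth put the panel face about 2.5 to 3 mm lower than my first console fit from the top and side cameras. I corrected for it before gripping the wing. No check failed.

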